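# Stamp an equipment tag in the percussion marking jig and eject it

### The job

Stamp the metal tag that is already loaded in the blue marking jig: take the orange-faced mallet from its green mat, hit the head of the sprung punch squarely with a brisk downward blow of the mallet's face so that the punch goes right down to its stop, and let it spring back. Stand the mallet back on its mat, upright on its face as you found it, then push the jig's red pedal with the gripper all the way down and let go, so that the tag is ejected into the jig's catch tray. Do not shift or tip the rack, bottle, jar or radio, and do not hit the lamp.

Things in the scene. Friction and masses are not known exactly. Their poses are not given: they have to be found in the camera images.
- jig: Bench marking jig, bolted down, blue casting. Origin on the table below the punch axis; z up, -x front (pedal), +y tray side. Foot and casting: x -0.060..0.090, y -0.070..0.046; linkage cover and pusher to y -0.110, 53 mm high. Column x 0.035..0.069, 142 mm high, with an overarm 42 mm wide whose top is 125 mm high; the punch stands up through it. Anvil (tag rest) 46 mm high, ending at y 0.036.
- punch_top (a point): Centre of the flat top of the punch head: a steel disc 36 mm in diameter and 14 mm thick on a 16 mm stem with a coil spring, 172 mm above the table when up, 154 mm when down.
- punch (a joint): Punch travel, m: 0 = up, 0.018 = down at its stop. Spring: about 5 N starts it, about 12 N holds it on the stop; it returns by itself. The blow counts when the mallet drives it faster than 0.05 m/s.
- pedal_pad (a point): Where to press the red pedal: middle of the rubber tread, on its top, 68 mm in front of the pedal's hinge (axis along the jig's y, 34 mm high). About 56 mm above the table when up, about 31 mm when down. The pedal is 92 mm long, 62 mm wide and slopes up towards the operator by 0.24 rad when up.
- pedal (a joint): Pedal angle, rad: 0 = up, 0.36 = down at its stop (the pad sinks 25 mm, nearly straight down). About 6 N starts it, about 13 N holds it on the stop; it springs back when released. A linkage in the base drives the brass pusher behind the tag 62 mm towards the tray for a full press.
- tray_in (a point): Centre of the floor of the catch tray, part of the jig: inside 91 mm (jig x) by 124 mm (jig y), floor 16 mm above the table, rim 34 mm high on three sides, the casting on the fourth.
- tag: Aluminium tag blank 80 x 34 x 4 mm, long side along its y, lying on the jig's anvil under the punch (its middle about 20 mm from the punch axis towards the tray) and jutting out on the tray side. Origin: centre of its underside, z up.
- mallet: Mallet, 0.3 to 0.6 kg, standing on one face of its head. Head: upright cylinder 80 mm high, orange faces 48 mm across, dark steel 40 mm across between. Handle: black, level, along the mallet's -x to 178 mm from the head's axis, 24 mm wide, 28 mm high, centreline 40 mm above the lower face. Origin: centre of the lower face; z up along the head. Balance point about 10 mm along the handle.
- mallet_grip (a point): Good grip point on the handle, on its centreline, 52 mm from the head's axis.
- mat: Green mat 110 x 110 mm, 6 mm thick, fixed to the table; the mallet's place. Origin: centre of its underside on the table.
- rack: Black tube rack 90 (x) x 170 (y) mm with blue-capped tubes, 114 mm high, loose. Origin: centre of its underside. Leave alone.
- bottle: White bottle with a blue cap, 72 mm in diameter, 230 mm high, loose. Origin: centre of its underside. Leave alone.
- jar: Amber jar with a white lid, 68 mm in diameter, 95 mm high, loose. Origin: centre of its underside. Leave alone.
- radio: Black hand-held radio standing upright, 44 x 64 mm, 125 mm high with a stub antenna to 220 mm, loose. Origin: centre of its underside. Leave alone.
- lamp: White magnifier lamp, fixed: base 90 mm in diameter, upright post 18 mm in diameter to 320 mm high, then an arm to its head (120 mm in diameter, 385 to 410 mm high) that lies 165 mm from the post along the lamp's x. Origin: centre of the base on the table. Do not hit.
Things that resemble listed ones, but are neither listed nor needed, are in the scene too. There is more than one size of the tag; the job needs the smallest. Several things have the shape of the mat; the one meant has the colours described above.

How it is judged:
By the outcome, as a careful person would: the job done as asked, in the order asked, and still so for the second after the job is handed in, with the robot touching nothing.
It also fails if it takes over 58 s, if anything falls off the work surface, if the arm or the gripper's body presses on something with over 40 N, if the wrist force passes 120 N, or if a joint passes its speed limit or range.

### The arm

A 6-joint arm with a two-finger parallel gripper is mounted at the origin on the work surface. World frame = base frame: x ahead of the robot, y to its left, z up, the work surface at z = 0. Lengths are in m, angles in rad, forces in N, time in s.
With the tool pointing down it reaches from about 0.375 to 0.825 m from the base axis. Payload 5.5 kg.
Tool frame: the origin (TCP) lies midway between the tips of the shut fingers; the grasp point (between the pads) lies 19 mm behind it (robot.grip_point_offset is the distance from the TCP to the grasp point, in m); z points along the fingers, y is the line along which they close (so a half turn about z gives the same grasp; the last joint's range is limited). The gripper opens to 85 mm and grips with 20 to 120 N. Pads are 22 mm wide; open, the fingers measure 114 mm over their backs; the gripper's body (76 mm by 85 mm) begins 54 mm behind the grasp point. The pads swing forward as they close: fully open they stand 13 mm farther back than shut.
Start: joints at [-1.165, 0.314, -0.047, 1.21, 0, 1.571], TCP at [0.237, -0.551, 0.231] pointing down, gripper open.
Joint ranges: [-2.67, 2.67], [-0.69, 1.73], [-1.03, 1.25], [-2.08, 2.16], [-1.42, 1.45], [-3.14, 3.14]. Speed limits (rad/s): [2.39, 2.39, 3.01, 3.14, 3.14, 3.14].

### API

Orientations are given as [roll, pitch, yaw] about the fixed x, y, z axes, in that order (R = Rz(yaw) Ry(pitch) Rx(roll)).
In Python, from rig import robot gives the robot as it stands.
- The arm moves only by the tool servo_tool, never from a script. Its argument "rows" is a list of rows, each a list of 2 entries, a list of its own where there are three numbers: the shift along the tool's x, y, z normalised to -1 to 1, where 1 is 0.025 m, then the turn about the tool's z normalised to -1 to 1, where 1 is 10 degrees. A call has 1 to 20 rows; each row shifts and turns the commanded pose from where the row before left it, along the tool's axes as they then stand; what a row does not reach is not made up. A row lasts 1/8 s, in which the tool goes at most 62.5 mm and 10.7 degrees, less where a joint would pass 70% of its speed; a pose out of reach is approached as far as the arm can. A call with a number of a shift or a turn outside -1 to 1 is refused whole. A call with a gripper value outside its range is refused whole. "hand" is the opening, from 0 (shut) to 1 (fully open), set as the call begins (left out, the last holds). The fingers move at their own pace and stop on an object; the grip force is fixed at half the most. Time passes only in rows, so rows that do not move let the fingers close. It gives the time, the measured TCP pose, the force, the opening and the grip force at its end, in the units of the state.
- robot.sense(): the state, without advancing time (a new reading comes with each control period).
- robot.snapshot(name): name is "side" or "top"; returns the picture (420x560x3 uint8, blue, green, red); there is no depth.
- robot.get_calibration(name): a dict with "fovy" (degrees; the focal length in pixels is half the picture's height over the tangent of half this angle, whatever the lens; pixels are square), "cx", "cy" (the principal point, pixels), "xyz" and "orientation" of the camera in the world. Camera axes: x right, y up, looking along -z (the intrinsics and any distortion apply to the point x, -y, -z); pixel columns grow to the right and rows downward; lengths in m; the calibration is good to about 2 mm. A picture is of the moment at which its call begins. get_calibration takes no time and is no camera call.
- robot.finish_job(): hands the job in; it is judged then, once.
The state is a dict: "time_s": time; "q": joint angles; "joint_velocities": joint speeds; "joint_torque": joint torques, N m; "ee_pos": TCP position; "orientation": TCP orientation; "contact_force": force on the tool from outside, world axes, zero at the start; "ft_torque": the same for the moment, N m; "gripper_width": opening from 0.0 (shut) to 1.0 (fully open); "gripper_force": force on a finger pad.
Only numpy, scipy, OpenCV 4.12 (cv2) and the standard library are available. Lean on these libraries where they do the work, as an engineer would, in place of code of your own. Each camera call takes 0.05 s, during which the arm holds its last target. There are 200 camera calls.

## Working session

There is one attempt and no reset: what is moved stays moved. The work goes in short steps, Python scripts to look and compute and a tool call to move; the robot and the scene stay as the last step left them, time stands still between calls to the robot, and variables do not carry over. Pictures are saved under pics/ and viewed, at most 12 in all, crops included, and the job is handed in when it is done.

Besides the shell and the picture viewer there is one more tool, called after "Call:" as name(argument=value, ...), one argument or row to a line, values as JSON. servo_tool: Moves the arm, as the interface text tells. Its arguments: {"type":"object","properties":{"rows":{"type":"array"},"hand":{"type":"number"}},"required":["rows"]}

```bash
mkdir -p pics; python3 - <<'E'
from rig import robot
import cv2
for n in("side","top"):
    cv2.imwrite(f"pics/{n}0.png",robot.snapshot(n)); print(n,robot.get_calibration(n))
print(robot.sense(), robot.grip_point_offset)
E
```

```text
side {'fovy': 56.413888418164184, 'cx': 277.5329435882086, 'cy': 206.711211402587, 'xyz': array([0.34762747, 1.10140558, 1.11792256]), 'orientation': array([ 0.76078568,  0.00913625, -2.94019777])}
top {'fovy': 42.04330878823768, 'cx': 270.57245185736434, 'cy': 204.16969954443886, 'xyz': array([0.29490114, 0.14055846, 1.60012958]), 'orientation': array([ 0.17629873,  0.00939464, -1.55771702])}
{'time_s': 0.1, 'q': array([-1.16500596e+00,  3.14140076e-01, -4.79702089e-02,  1.21020787e+00,
        4.85240113e-05,  1.57082249e+00]), 'joint_velocities': array([ 0.00011346, -0.0016367 ,  0.00242364,  0.00063592, -0.000272  ,
        0.00036373]), 'joint_torque': array([-8.01807073e-04, -5.40766096e+01,  3.40541053e+01,  1.10796414e-02,
        3.71781061e-05, -2.06196370e-05]), 'ee_pos': array([ 0.23665696, -0.55079131,  0.23053381]), 'orientation': array([-3.14007082e+00, -4.84841421e-05,  4.05764134e-01]), 'contact_force': array([-0.56209474,  0.59935204,  0.33128768]), 'ft_torque': array([0.0117912 , 0.0059999 , 0.00782779]), 'gripper_force': 0.0, 'gripper_width': 0.9977698868115943} 0.0187
```

View pics/side0.png

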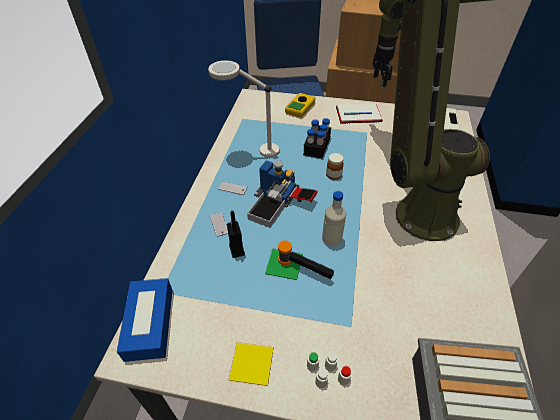

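View pics/top0.png

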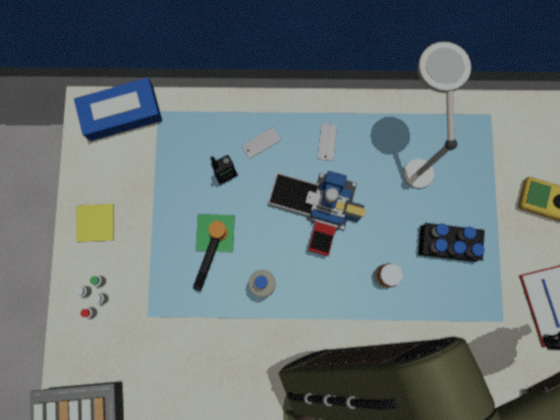

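The side view shows the mallet head at (286,250) on the green mat, the jig at (275,185) and the red pedal at (305,195). In the top view the mallet head is at (217,231), its handle end at (198,287), the punch at (332,194) and the pedal at (321,239). There are two mat-shaped things. The green one, at top (215,233), fits the description; the yellow one at (95,222) does not. There are three tags: loose ones at top (262,142) and (327,142), and the one in the jig at about (313,198). The one in the jig is the one needed. I'll enlarge these to confirm.

```bash
cat > h.py <<'E'
import numpy as np, cv2
from scipy.spatial.transform import Rotation as R
from scipy.optimize import least_squares
from rig import robot
def cam(n):
    c=robot.get_calibration(n); f=210/np.tan(np.radians(c["fovy"]/2))
    return f,c["cx"],c["cy"],np.array(c["xyz"]),R.from_euler("xyz",c["orientation"]).as_matrix()
C={n:cam(n) for n in("side","top")}
def proj(n,p):
    f,cx,cy,t,M=C[n]; q=(np.atleast_2d(p)-t)@M
    return np.c_[cx+f*q[:,0]/-q[:,2], cy+f*q[:,1]/q[:,2]]
def plane(n,uv,z):
    f,cx,cy,t,M=C[n]; d=M@np.array([(uv[0]-cx)/f,-(uv[1]-cy)/f,-1]); return t+d*(z-t[2])/d[2]
def tri(us,ut):
    return least_squares(lambda p:np.r_[proj("side",p)[0]-us,proj("top",p)[0]-ut],[.4,.1,.1])
E
python3 - <<'E'
from h import *
def tile(n,x,y):
    a=cv2.imread(f"pics/{n}0.png")[y:y+75,x:x+100]; a=cv2.resize(a,None,fx=4,fy=4,interpolation=cv2.INTER_CUBIC)
    for i in range(0,100,10):
        cv2.line(a,(i*4,0),(i*4,6),(255,255,255),1)
        if i%20==0: cv2.putText(a,str(x+i),(i*4,16),0,.35,(0,0,255),1)
    for j in range(0,75,10): cv2.line(a,(0,j*4),(6,j*4),(255,255,255),1); cv2.putText(a,str(y+j),(8,j*4+4),0,.35,(0,0,255),1)
    return a
cv2.imwrite("pics/c1.png",np.vstack([np.hstack([tile("top",175,215),tile("top",268,170)]),np.hstack([tile("side",250,220),tile("side",235,155)])]))
for n in C:
    im=cv2.imread(f"pics/{n}0.png"); h=cv2.cvtColor(im,cv2.COLOR_BGR2HSV)
    for k,lo,hi in(("green",(50,120,40),(75,255,255)),("orange",(5,180,120),(18,255,255)),("red",(174,150,60),(180,255,255)),("red0",(0,180,60),(4,255,255))):
        m=cv2.inRange(h,lo,hi); N,_,s,c=cv2.connectedComponentsWithStats(m)
        print(n,k,[(s[i].tolist(),c[i].round(1).tolist()) for i in range(1,N) if s[i,4]>25])
E
```

```text
side green [([288, 102, 17, 8, 79], [296.1, 105.5]), ([265, 249, 35, 31, 548], [281.3, 267.2]), ([309, 353, 9, 10, 67], [313.3, 357.1])]
side orange [([278, 241, 14, 11, 126], [284.6, 246.1])]
side red []
side red0 [([291, 187, 26, 15, 112], [301.4, 194.3]), ([342, 367, 9, 10, 70], [345.7, 371.1])]
top green [([197, 215, 37, 36, 723], [213.4, 232.3]), ([91, 278, 7, 6, 33], [94.1, 280.0])]
top orange []
top red []
top red0 [([315, 223, 20, 12, 132], [324.2, 228.6]), ([310, 248, 18, 6, 27], [318.4, 250.8])]
```

View pics/c1.png

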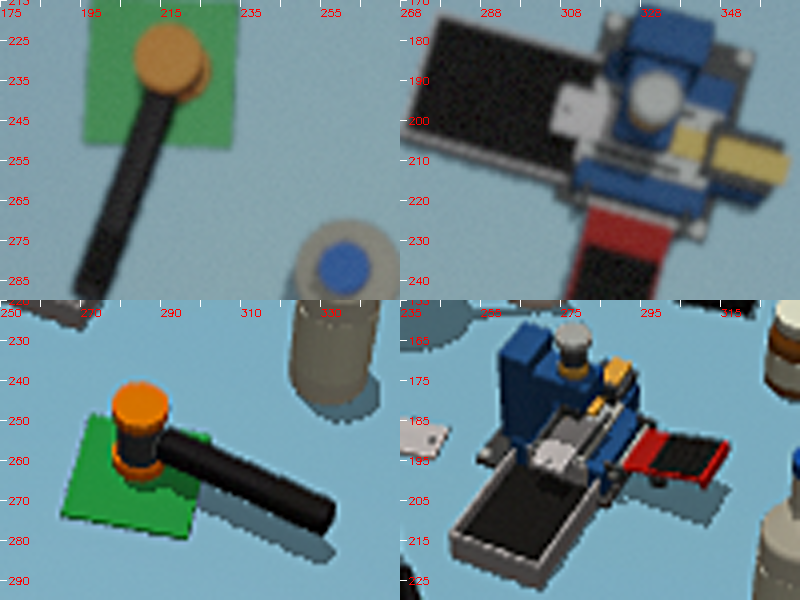

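The crops confirm the green mat with the mallet on it. The mallet's top face is at top (216.8,229.5) and side (285,245.5). The punch disc is at top (332.3,193.8) and side (278.5,163.5), and the small tag lies on the anvil at top (310,197). Next I triangulate.

```bash
python3 - <<'E'
from h import *
P={"head":((285,245.5),(216.8,229.5)),"punch":((278.5,163.5),(332.3,193.8)),
"pad":((306.8,193.5),(321.3,240)),"mat1":((273,248.5),(234.3,215.7)),"mat1b":((302.8,254.3),(233.2,252.2)),"m2":((297,279.8),(195.8,250.8)),"m3":((265.5,273.8),(197.5,215)),
"hend":((331,270.5),(197.7,288))}
for k,(s,t) in P.items():
    # try all mat corner pairs naively
    r=tri(s,t); print(k,r.x.round(4),"rms px",np.sqrt((r.fun**2).mean()).round(2))
for n,L in(("side",[(273,248.5),(302.8,254.3),(297,279.8),(265.5,273.8)]),("top",[(234.3,215.7),(233.2,252.2),(195.8,250.8),(197.5,215)])):
    c=np.array([plane(n,u,.006) for u in L]); print(n,"mat",c.round(4)[:,:2].tolist(),c.mean(0).round(4))
for l in(((284,173.7),(319.3,187)),((276.2+0,204.5),(310.5,216.7))):
    a,b=[plane("top",u,.034) for u in l]; d=b-a; print("tray y-edge dir yaw",np.arctan2(*(a-b)[:2][::-1]),)
for z,l in((.06,((207,265),(199.3,282.5))),(.06,((216,241),(199.3,282.5)))):
    a,b=[plane("top",u,z) for u in l]; print("handle dir",np.arctan2(*(a-b)[:2][::-1]),a,b)
for l in((( 295.5,258),(330,270.3)),):
    a,b=[plane("side",u,.06) for u in l]; print("handle side",np.arctan2(*(a-b)[:2][::-1]),a,b)
for n,u in(("side",(285,245.5)),("top",(216.8,229.5))): print(n,"head@.086",plane(n,u,.086))
for n,u in(("side",(278.5,163.5)),("top",(332.3,193.8))): print(n,"punch@.172",plane(n,u,.172))
for n,u in(("side",(306.8,193.5)),("top",(321.3,240))): print(n,"pad@.056",plane(n,u,.056))
E
```

```text
head [0.4923 0.308  0.0826] rms px 0.29
punch [ 0.5802 -0.0074  0.1638] rms px 0.16
pad [0.4672 0.0128 0.0473] rms px 0.61
mat1 [5.443e-01 2.664e-01 3.000e-04] rms px 0.14
mat1b [ 0.4364  0.2674 -0.0049] rms px 0.1
m2 [ 0.4389  0.3773 -0.0027] rms px 0.08
m3 [ 0.5461  0.3759 -0.0007] rms px 0.34
hend [0.3306 0.3593 0.0563] rms px 0.38
side mat [[0.5441, 0.2706], [0.4361, 0.2754], [0.4386, 0.3829], [0.5467, 0.3801]] [0.4913 0.3273 0.006 ]
top mat [[0.5429, 0.2659], [0.435, 0.2665], [0.4378, 0.376], [0.5437, 0.3749]] [0.4898 0.3208 0.006 ]
tray y-edge dir yaw 1.2124698022233278
tray y-edge dir yaw 1.235517048911977
handle dir -0.3862083013866626 [0.39340551 0.33499895 0.06      ] [0.34443661 0.35491114 0.06      ]
handle dir -0.35350904006731354 [0.46138703 0.31175524 0.06      ] [0.34443661 0.35491114 0.06      ]
handle side -0.22202563012267973 [0.45312972 0.33517738 0.06      ] [0.33573845 0.36167815 0.06      ]
side head@.086 [0.49339248 0.31046358 0.086     ]
top head@.086 [0.49084514 0.30761502 0.086     ]
side punch@.172 [0.57717172 0.00226997 0.172     ]
top punch@.172 [ 0.57903161 -0.00657605  0.172     ]
side pad@.056 [0.46242031 0.02209724 0.056     ]
top pad@.056 [0.46826451 0.01351656 0.056     ]
```

```bash
python3 - <<'E'
from h import *
for k,u,z in(("bottle",(261,283.5),.23),("radio",(216,160),.22),("radiobase",(227,171),.125),("jar",(391,274),.095),("rack",(452,242),.114),("lamp base",(419,174),.01),("lamp post top",(451,144),.32),("lamp head",(444,66),.41)): print(k,plane("top",u,z)[:2].round(3))
E
```

```text
bottle [0.338 0.178]
radio [0.656 0.3  ]
radiobase [0.65 0.28]
jar [ 0.373 -0.173]
rack [ 0.461 -0.337]
lamp base [ 0.674 -0.282]
lamp post top [ 0.676 -0.279]
lamp head [ 0.835 -0.242]
```

Call:
servo_tool(
  rows=[
    [[0,0,-1],1],
    [[0,0,-1],1],
    [[0,0,-1],0.33],
    [[0,0,-1],0],
    [[0,0,-1],0],
    [[0,0,0],0],
  ],
  hand=1,
)

```text
time_s: 0.85
ee_pos: [0.2372, -0.552, 0.3579]
orientation: [3.139, -0.001, -0.001]
contact_force: [0.7, -0.5, -0.4]
gripper_width: 1.005
gripper_force: 0.0
```

Call:
servo_tool(
  rows=[
    [[0.8,-1,0],0],
    [[0.8,-1,0],0],
    [[0.8,-1,0],0],
    [[0.8,-1,0],0],
    [[0.8,-1,0],0],
    [[0.8,-1,0],0],
    [[0.8,-1,0],0],
    [[0.8,-1,0],0],
    [[0.8,-1,0],0],
    [[0.8,-1,0],0],
    [[0,-1,0],0],
    [[0,-1,0],0],
    [[0,-1,0],0],
    [[0,-1,0],0],
    [[0,-1,0],0],
    [[0,-1,0],0],
    [[0,-1,0],0],
    [[0,-1,0],0],
    [[0,-1,0],0],
    [[0,-1,0],0],
  ],
)

```text
time_s: 3.35
ee_pos: [0.4366, -0.0506, 0.3549]
orientation: [-3.141, 0.002, -0.001]
contact_force: [0.1, -0.0, 0.2]
gripper_width: 0.999
gripper_force: 0.0
```

Call:
servo_tool(
  rows=[
    [[0,-1,0],0],
    [[0,-1,0],0],
    [[0,-1,0],0],
    [[0,-1,0],0],
    [[0,-1,0],0],
    [[0,-1,0],0],
    [[0,-1,0],0],
    [[0,-1,0],0],
    [[0,-1,0],0],
    [[0,-1,0],0],
    [[0,-1,0],0],
    [[0,-1,0],0],
    [[0,-1,0],0],
    [[0,-1,0],0],
    [[0,-1,0],0],
    [[0,0,0],1],
    [[0,0,0],0.89],
    [[0,0,0],0],
  ],
)

```text
time_s: 5.6
ee_pos: [0.4287, 0.0658, 0.3799]
orientation: [-2.924, 0.059, -0.012]
contact_force: [-0.8, 0.4, 0.4]
gripper_width: 0.996
gripper_force: 0.0
```

```bash
python3 - <<'E'
from h import *
s=robot.sense();print(s["q"].round(3),s["ee_pos"],s["orientation"],s["contact_force"],s["joint_torque"].round(1))
cv2.imwrite("pics/s1.png",np.hstack([robot.snapshot("side")[:,140:],robot.snapshot("top")[:,180:]]))
E
```

```text
[-0.013  0.017 -0.086  1.527  0.217  3.141] [0.42869681 0.06578641 0.37985149] [-2.92438052  0.0591053  -0.01185661] [-0.75866824  0.38918069  0.36177757] [ -1.4 -34.9  33.9   0.8   0.7   0. ]
```

View pics/s1.png

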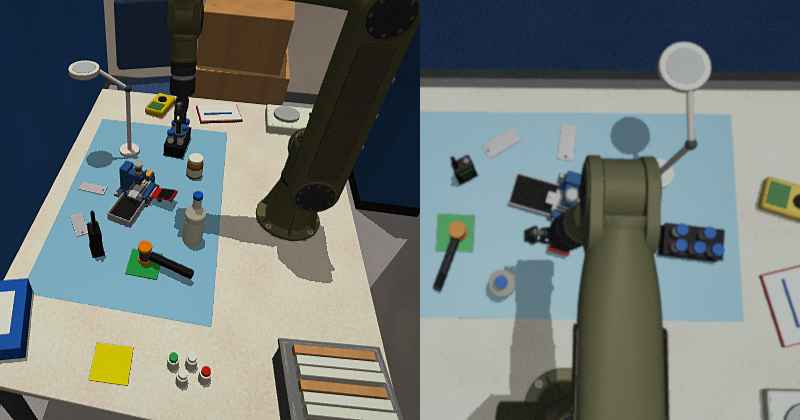

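The tool stalled because joint 6 reached its limit at 3.141. The side and top views show the gripper above the jig and pointing left. I need the half-turned grasp, so I'll turn the tool the other way.

Call:
servo_tool(
  rows=[
    [[0,0,0],-1],
    [[0,0,0],-1],
    [[0,0,0],-1],
    [[0,0,0],-1],
  ],
)

```text
time_s: 6.2
ee_pos: [0.4284, 0.0689, 0.3802]
orientation: [-2.938, -0.096, 0.683]
contact_force: [0.5, -0.3, 0.3]
gripper_width: 1.0
gripper_force: 0.0
```

Call:
servo_tool(
  rows=[
    [[0,0,0],-1],
    [[0,0,0],-1],
    [[0,0,0],-1],
    [[0,0,0],-1],
    [[0,0,0],-1],
    [[0,0,0],-1],
    [[0,0,0],-1],
    [[0,0,0],-1],
    [[0,0,0],-1],
    [[0,0,0],-1],
    [[0,0,0],-1],
    [[0,0,0],-1],
    [[0,0,0],-1],
    [[0,0,0],-1],
    [[0,0,0],-1],
    [[0,0,0],-1],
    [[0,0,0],-1],
    [[0,0,0],-1],
    [[0,0,0],-1],
    [[0,0,0],-1],
  ],
)

```text
time_s: 8.7
ee_pos: [0.4284, 0.0689, 0.3802]
orientation: [2.982, 0.159, -2.113]
contact_force: [-0.3, -0.0, -0.7]
gripper_width: 0.999
gripper_force: 0.0
```

Call:
servo_tool(
  rows=[
    [[0,0,0],-1],
    [[0,0,0],-1],
    [[0,0,0],-1],
    [[0,0,0],-1],
    [[0,0,0],-1],
    [[0,0,0],-1],
    [[0,0,0],-1],
    [[0,0,0],-1],
    [[0,0,0],-1],
    [[0,0,0],-1],
    [[0,0,0],-1],
    [[0,0,0],0],
  ],
)

```text
time_s: 10.2
ee_pos: [0.4284, 0.0687, 0.3802]
orientation: [-2.937, 0.095, -0.178]
contact_force: [-0.3, -0.5, 0.1]
gripper_width: 0.998
gripper_force: 0.0
```

```bash
python3 - <<'E'
from h import *
s=robot.sense();print(s["q"].round(3),s["ee_pos"],R.from_euler("xyz",s["orientation"]).as_matrix().round(3))
E
```

```text
[-0.006  0.016 -0.087  1.526  0.217 -2.966] [0.42837383 0.06865992 0.38016196] [[ 0.98  -0.193 -0.055]
 [-0.177 -0.96   0.216]
 [-0.095 -0.202 -0.975]]
```

Call:
servo_tool(
  rows=[
    [[0,0,0],-1],
    [[0,0.8,0.2],0],
    [[0,0.8,0.2],0],
    [[0,0.8,0.2],0],
    [[0,0,0],0],
  ],
)

```text
time_s: 10.82
ee_pos: [0.4263, 0.0421, 0.352]
orientation: [-2.953, 0.06, -0.048]
contact_force: [0.0, 0.4, 0.6]
gripper_width: 0.998
gripper_force: 0.0
```

```bash
python3 - <<'E'
from h import *
s=robot.sense();print(s["q"].round(3),s["ee_pos"],R.from_euler("xyz",s["orientation"]).as_matrix().round(3))
E
```

```text
[-0.047  0.008 -0.154  1.469  0.188 -3.14 ] [0.42626627 0.04212254 0.35197084] [[ 0.997 -0.058 -0.05 ]
 [-0.048 -0.981  0.19 ]
 [-0.06  -0.187 -0.981]]
```

The correction works: the tilt is shrinking. I'll continue.

Call:
servo_tool(
  rows=[
    [[0,1,-0.2],0],
    [[0,1,-0.2],0],
    [[0,1,-0.2],0],
    [[0,0,0],0],
  ],
)

```text
time_s: 11.32
ee_pos: [0.4257, 0.0071, 0.3547]
orientation: [-2.993, 0.058, -0.1]
contact_force: [-0.2, 0.1, 1.0]
gripper_width: 0.995
gripper_force: 0.0
```

```bash
cat > st.py <<'E'
from h import *
s=robot.sense();print(s["q"].round(3),s["ee_pos"].round(4),R.from_euler("xyz",s["orientation"]).as_matrix().round(3).tolist())
E
python3 st.py
```

```text
[-0.099  0.005 -0.145  1.479  0.149 -3.141] [0.4257 0.0071 0.3547] [[0.993, -0.107, -0.042], [-0.1, -0.983, 0.154], [-0.058, -0.148, -0.987]]
```

Call:
servo_tool(
  rows=[
    [[0,1,-0.15],-1],
    [[0,1,-0.15],-1],
    [[0,1,-0.15],-1],
    [[0,0,0],0],
  ],
)

```text
time_s: 11.82
ee_pos: [0.4069, 0.0989, 0.3578]
orientation: [-3.128, 0.007, 0.226]
contact_force: [-0.6, 0.1, 0.5]
gripper_width: 0.999
gripper_force: 0.0
```

```bash
python3 st.py
```

```text
[ 0.227 -0.048 -0.18   1.445  0.014 -3.141] [0.4069 0.0989 0.3578] [[0.975, 0.224, -0.01], [0.224, -0.974, 0.012], [-0.007, -0.014, -1.0]]
```

Call:
servo_tool(
  rows=[
    [[0,0,0],1],
    [[0,0,0],1],
    [[0,0,0],1],
    [[0,0,0],1],
    [[0,0,0],1],
    [[0,0,0],1],
    [[0,0,0],1],
    [[0,0,0],1],
    [[0,0,0],1],
    [[0,0,0],1],
    [[0,0,0],1],
    [[0,0,0],1],
    [[0,0,0],1],
    [[0,0,0],1],
    [[0,0,0],1],
    [[0,0,0],1],
    [[0,0,0],1],
    [[0,0,0],1],
    [[0,0,0],1],
    [[0,0,0],1],
  ],
)

```text
time_s: 14.32
ee_pos: [0.4078, 0.0959, 0.3574]
orientation: [3.131, -0.012, 3.006]
contact_force: [0.3, 1.0, 0.3]
gripper_width: 0.997
gripper_force: 0.0
```

Call:
servo_tool(
  rows=[
    [[0,0,0],1],
    [[0,0,0],0.2],
    [[0,0,0],0],
  ],
)

```text
time_s: 14.7
ee_pos: [0.4077, 0.0963, 0.3574]
orientation: [3.134, -0.013, 2.806]
contact_force: [1.2, 0.0, 0.0]
gripper_width: 0.996
gripper_force: 0.0
```

```bash
cat >> h.py <<'E'
def togo(x,y,z):
    s=robot.sense(); M=R.from_euler("xyz",s["orientation"]).as_matrix(); d=M.T@(np.array([x,y,z])-s["ee_pos"])/.025
    print("q",s["q"].round(2),"t",s["time_s"],"yaw",np.arctan2(M[1,0],M[0,0]).round(3),"units",d.round(2),"zaxis",M[:,2].round(3)); return d
E
python3 -c "
from h import *
togo(.442,.326,.32)"
```

```text
q [ 0.22 -0.05 -0.18  1.45  0.01  0.56] t 14.7 yaw 2.806 units [1.71 9.11 1.59] zaxis [-0.01   0.012 -1.   ]
```

Call:
servo_tool(
  rows=[
    [[0.17,1,0],0],
    [[0.17,1,0],0],
    [[0.17,1,0],0],
    [[0.17,1,0],0],
    [[0.17,1,0],0],
    [[0.17,1,0],0],
    [[0.17,1,0.5],0],
    [[0.17,1,1],0],
    [[0.17,1,1],0],
    [[0.18,0.1,1],0],
    [[0,0,1],0],
    [[0,0,1],0],
    [[0,0,1],0],
    [[0,0,1],0],
    [[0,0,1],0],
    [[0,0,1],0],
    [[0,0,0],0],
  ],
)

```text
time_s: 16.82
ee_pos: [0.4388, 0.3271, 0.1205]
orientation: [3.137, -0.016, 2.806]
contact_force: [0.5, -0.1, -0.1]
gripper_width: 0.997
gripper_force: 0.0
```

```bash
python3 - <<'E'
from h import *
togo(.442,.326,.027)
s=robot.sense(); print(proj("side",s["ee_pos"]),proj("top",s["ee_pos"]))
M=R.from_euler("xyz",s["orientation"]).as_matrix()
a=robot.snapshot("side")[205:305,230:363]; b=robot.snapshot("top")[195:295,150:283]
def g(a,x,y):
    a=cv2.resize(a,(400*2,600) if 0 else (399,300),interpolation=cv2.INTER_CUBIC); a=cv2.resize(a,None,fx=1,fy=1)
    for i in range(0,133,20): cv2.putText(a,str(x+i),(i*3,10),0,.35,(0,0,255),1); cv2.line(a,(i*3,0),(i*3,4),(255,255,255),1)
    for j in range(0,100,20): cv2.putText(a,str(y+j),(6,j*3+4),0,.35,(0,0,255),1); cv2.line(a,(0,j*3),(4,j*3),(255,255,255),1)
    return a
cv2.imwrite("pics/s2.png",np.hstack([g(a,230,205),g(b,150,195)]))
E
```

```text
q [ 0.63  0.29 -0.34  0.94  0.02  0.97] t 16.825 yaw 2.806 units [-0.19 -0.02  3.74] zaxis [-0.013  0.009 -1.   ]
[[300.76817703 245.50237367]] [[207.69680839 246.77796814]]
```

View pics/s2.png

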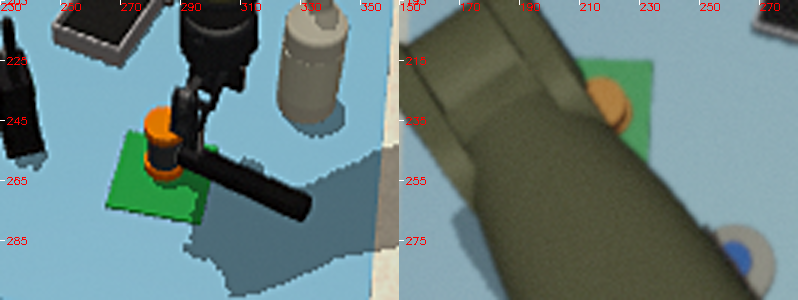

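The side view shows the near finger's tip at about (290,249), and the handle runs from (291,256) to (331,274). The arm hides the top view. I'll compare this with the predicted finger tips.

```bash
python3 - <<'E'
from h import *
s=robot.sense(); M=R.from_euler("xyz",s["orientation"]).as_matrix()
for y in(.0425,.057,-.0425,-.057):
  for x in(-.011,.011):
    print(y,x,proj("side",s["ee_pos"]+M@[x,y,-.013])[0].round(1))
a=robot.snapshot("side")[205:275,265:335]; a=cv2.resize(a,None,fx=8,fy=8,interpolation=cv2.INTER_CUBIC)
a=cv2.convertScaleAbs(a,alpha=2,beta=20)
for i in range(0,70,10): cv2.putText(a,str(265+i),(i*8,10),0,.4,(0,0,255),1); cv2.putText(a,str(205+i),(0,i*8+4),0,.4,(0,0,255),1)
cv2.imwrite("pics/s3.png",a)
E
```

```text
0.0425 -0.011 [290.8 250.5]
0.0425 0.011 [296.9 253.3]
0.057 -0.011 [288.5 253.7]
0.057 0.011 [294.7 256.6]
-0.0425 -0.011 [303.6 232.6]
-0.0425 0.011 [309.6 235.2]
-0.057 -0.011 [305.7 229.7]
-0.057 0.011 [311.7 232.2]
```

View pics/s3.png

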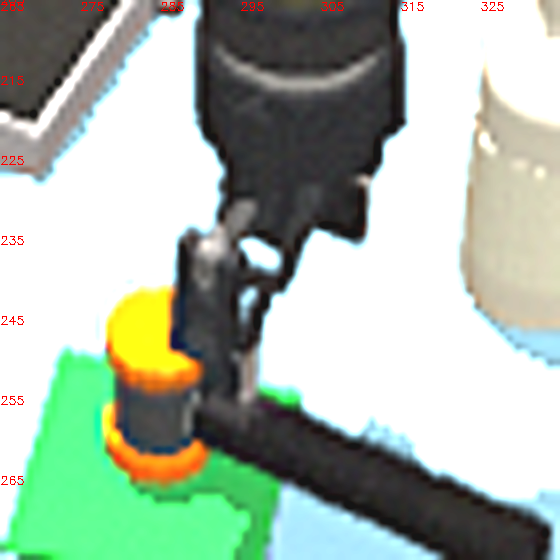

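The predicted and observed finger tips agree to within about 1–2 px, so I'll descend and grasp.

Call:
servo_tool(
  rows=[
    [[-0.1,0,0.75],0],
    [[0,0,0.75],0],
    [[0,0,0.75],0],
    [[0,0,0.75],0],
    [[0,0,0.74],0],
    [[0,0,0],0],
  ],
)

```text
time_s: 17.73
ee_pos: [0.4414, 0.3284, 0.0288]
orientation: [3.135, -0.014, 2.805]
contact_force: [0.8, 0.5, -0.1]
gripper_width: 1.004
gripper_force: 0.0
```

Call:
servo_tool(
  rows=[
    [[0,0,0],0],
    [[0,0,0],0],
    [[0,0,0],0],
    [[0,0,0],0],
    [[0,0,0],0],
    [[0,0,0],0],
  ],
  hand=0,
)

```text
time_s: 18.48
ee_pos: [0.4419, 0.3286, 0.0294]
orientation: [3.134, -0.013, 2.804]
contact_force: [-1.4, -0.7, 7.0]
gripper_width: 0.275
gripper_force: 58.2
```

Call:
servo_tool(
  rows=[
    [[0,0,-0.4],0],
    [[0,0,-0.8],0],
    [[0,0,-1],0],
    [[0,0,-1],0],
    [[0,0,-1],0],
    [[0,0,-1],0],
    [[0,0,-1],0],
    [[0,0,-1],0],
    [[0,0,-1],0],
    [[0,0,-1],0],
    [[0,0,-1],0],
    [[0,0,-0.8],0],
    [[-0.3,-0.4,-0.2],0],
    [[0,0,0],0],
  ],
)

```text
time_s: 20.23
ee_pos: [0.4482, 0.3123, 0.3082]
orientation: [3.135, -0.014, 2.803]
contact_force: [-0.4, 0.8, -2.8]
gripper_width: 0.272
gripper_force: 59.0
```

Call:
servo_tool(
  rows=[
    [[-0.6,-0.85,0],0],
    [[-0.6,-0.85,0],0],
    [[-0.6,-0.85,0],0],
    [[-0.6,-0.85,0],0],
    [[-0.6,-0.85,0],0],
    [[-0.6,-0.85,0],0],
    [[-0.6,-0.85,0],0],
    [[-0.6,-0.85,0],0],
    [[-0.6,-0.85,0],0],
    [[-0.6,-0.85,0],0],
    [[-0.6,-0.85,0],0],
    [[-0.5,-0.85,0],0],
    [[0,0,0],0],
  ],
)

```text
time_s: 21.85
ee_pos: [0.5307, 0.0125, 0.3028]
orientation: [3.135, -0.016, 2.802]
contact_force: [0.3, -0.2, -3.8]
gripper_width: 0.272
gripper_force: 59.3
```

```bash
python3 -c "
from h import *
togo(.529,.015,.245)"
```

```text
q [ 0.02  0.17 -0.06  1.34  0.01  0.36] t 21.85 yaw 2.802 units [0.06 0.05 2.31] zaxis [-0.012  0.011 -1.   ]
```

Call:
servo_tool(
  rows=[
    [[0.1,0.05,0.8],0],
    [[0,0,0.8],0],
    [[0,0,0.7],0],
    [[0,0,0],0],
    [[0,0,0],0],
  ],
)

```text
time_s: 22.48
ee_pos: [0.5286, 0.0171, 0.2471]
orientation: [3.134, -0.013, 2.805]
contact_force: [-0.6, -0.5, -3.7]
gripper_width: 0.274
gripper_force: 59.2
```

```bash
python3 - <<'E'
from h import *
togo(.529,.015,.245)
def g(a,x,y):
    a=cv2.resize(a,None,fx=5,fy=5,interpolation=cv2.INTER_CUBIC)
    for i in range(0,80,10): cv2.putText(a,str(x+i),(i*5,10),0,.35,(0,0,255),1); cv2.line(a,(i*5,0),(i*5,4),(255,255,255),1)
    for j in range(0,80,10): cv2.putText(a,str(y+j),(6,j*5+4),0,.35,(0,0,255),1); cv2.line(a,(0,j*5),(4,j*5),(255,255,255),1)
    return a
a=robot.snapshot("side"); b=robot.snapshot("top")
cv2.imwrite("pics/s4.png",np.hstack([g(a[130:210,245:325],245,130),g(b[150:230,290:370],290,150)]))
E
```

```text
q [ 0.02  0.18 -0.18  1.22  0.01  0.36] t 22.475 yaw 2.805 units [-0.04 -0.07  0.08] zaxis [-0.01   0.012 -1.   ]
```

View pics/s4.png

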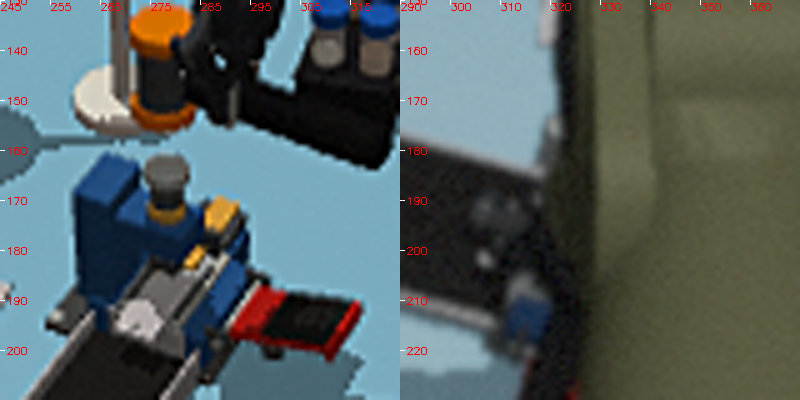

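The arm hides the top view. In the side view the mallet's lower face is centred at about (277.7,152.4) and the punch disc at about (278.4,163.6). Next I work out the offset between them.

```bash
python3 - <<'E'
from h import *
f=plane("side",(277.7,152.4),.2237); p=plane("side",(278.4,163.6),.172); m0=plane("side",(285,245.5),.086)
print(f,p,"need shift",(p-f)[:2]); print("head at grasp by side",m0, "offset",m0[:2]-[.4417,.3286])
s=robot.sense(); M=R.from_euler("xyz",s["orientation"]).as_matrix()
h=s["ee_pos"]+M@[-.052,0,0]; print("head by TCP",h, "tool-frame units of shift",M.T[:2,:2]@(p-f)[:2]/.025)
print("punch top-cam",plane("top",(332.3,193.8),.172),"head top-cam",plane("top",(216.8,229.5),.086))
E
```

```text
[0.57982111 0.00191692 0.2237    ] [0.57742359 0.00290396 0.172     ] need shift [-0.00239752  0.00098704]
head at grasp by side [0.49339248 0.31046358 0.086     ] offset [ 0.05169248 -0.01813642]
head by TCP [ 5.78243160e-01 -2.66093318e-04  2.46984232e-01] tool-frame units of shift [0.10355378 0.00553924]
punch top-cam [ 0.57903161 -0.00657605  0.172     ] head top-cam [0.49084514 0.30761502 0.086     ]
```

Both cameras put the head within about 3 mm of the punch axis, with errors in opposite directions, so I'll strike.

Call:
servo_tool(
  rows=[
    [[0,0,1],0],
    [[0,0,1],0],
    [[0,0,0.8],0],
    [[0,0,0.1],0],
  ],
)

```text
time_s: 23.08
ee_pos: [0.5281, 0.0175, 0.1754]
orientation: [3.134, -0.012, 2.804]
contact_force: [-7.6, -0.1, 11.1]
gripper_width: 0.272
gripper_force: 61.5
```

Call:
servo_tool(
  rows=[
    [[0,0,0.12],0],
    [[0,0,0],0],
  ],
)

```text
time_s: 23.32
ee_pos: [0.5277, 0.0178, 0.1746]
orientation: [3.133, -0.012, 2.804]
contact_force: [-11.6, 0.8, 16.5]
gripper_width: 0.275
gripper_force: 62.7
```

```bash
python3 - <<'E'
from h import *
a=robot.snapshot("side")[130:210,235:325]; a=cv2.resize(a,None,fx=6,fy=6,interpolation=cv2.INTER_CUBIC)
for i in range(0,90,10): cv2.putText(a,str(235+i),(i*6,10),0,.35,(0,0,255),1); cv2.putText(a,str(130+i),(0,i*6+4),0,.35,(0,0,255),1)
cv2.imwrite("pics/s5.png",a)
E
```

```text
(no output)
```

View pics/s5.png

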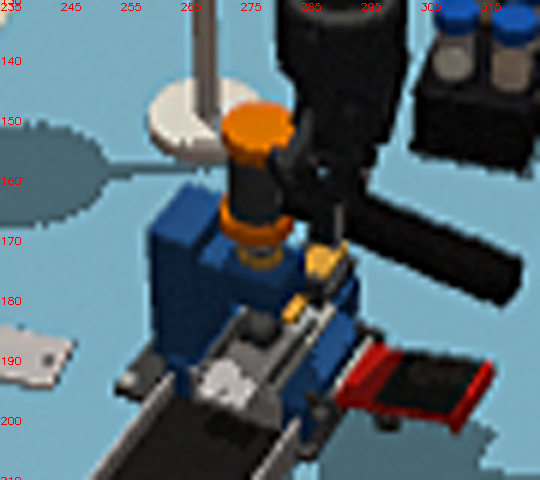

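The side view shows the mallet face at (275,168) sitting on the punch, with the head hidden beneath it and down. The force rose from 15 N to 20 N over 0.8 mm, far stiffer than the spring, so the punch is on its stop. I'll lift and take the mallet back.

Call:
servo_tool(
  rows=[
    [[0,0,-1],0],
    [[0,0,-1],0],
    [[0,0,-1],0],
    [[0,0,-1],0],
    [[0,0,-1],0],
    [[0,0,-0.4],0],
    [[0.6,0.85,0],0],
    [[0.6,0.85,0],0],
    [[0.6,0.85,0],0],
    [[0.6,0.85,0],0],
    [[0.6,0.85,0],0],
    [[0.6,0.85,0],0],
    [[0.6,0.85,0],0],
    [[0.6,0.85,0],0],
    [[0.6,0.85,0],0],
    [[0.6,0.85,0],0],
    [[0.6,0.85,0],0],
    [[0.6,0.85,0],0],
    [[0,0,0],0],
  ],
)

```text
time_s: 25.75
ee_pos: [0.4432, 0.3176, 0.3101]
orientation: [3.134, -0.014, 2.807]
contact_force: [-0.2, 0.9, -3.0]
gripper_width: 0.273
gripper_force: 59.9
```

```bash
python3 - <<'E'
from h import *
togo(.4417,.3286,.06)
cv2.imwrite("pics/f.png",robot.snapshot("side")); 
a=cv2.imread("pics/f.png")[145:265,235:355]; cv2.imwrite("pics/s6.png",cv2.resize(a,None,fx=5,fy=5,interpolation=cv2.INTER_CUBIC))
E
```

```text
q [ 0.61  0.19 -0.03  1.35  0.02  0.95] t 25.75 yaw 2.807 units [ 0.06  0.32 10.01] zaxis [-0.011  0.012 -1.   ]
```

View pics/s6.png

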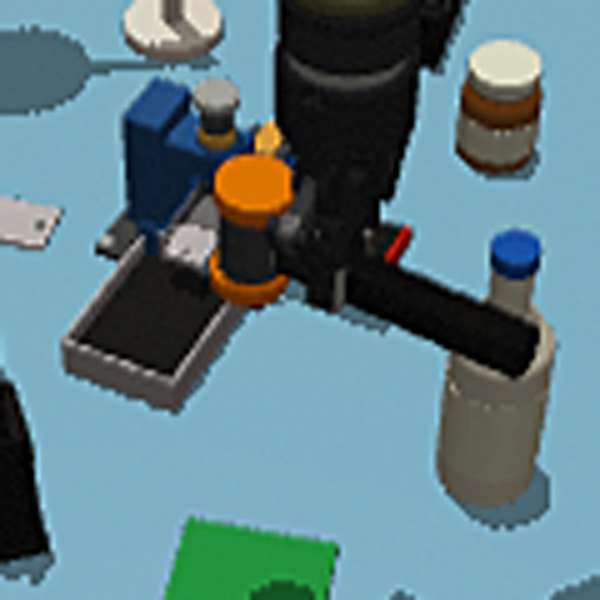

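The punch has sprung back, with its head at crop (216,95), and the mallet hangs upright. I'll lower it to the original pose.

Call:
servo_tool(
  rows=[
    [[0.06,0.32,0.8],0],
    [[0,0,1],0],
    [[0,0,1],0],
    [[0,0,1],0],
    [[0,0,1],0],
    [[0,0,1],0],
    [[0,0,1],0],
    [[0,0,1],0],
    [[0,0,1],0],
    [[0,0,0.8],0],
    [[0,0,0.4],0],
    [[0,0,0.4],0],
    [[0,0,0.3],0],
    [[0,0,0.3],0],
    [[0,0,0.2],0],
    [[0,0,0],0],
  ],
)

```text
time_s: 27.8
ee_pos: [0.442, 0.3273, 0.0304]
orientation: [3.134, -0.014, 2.804]
contact_force: [0.6, -0.3, -3.1]
gripper_width: 0.267
gripper_force: 59.8
```

Call:
servo_tool(
  rows=[
    [[0,0.03,0.05],0],
    [[0,0,0.03],0],
    [[0,0,0],0],
  ],
)

```text
time_s: 28.18
ee_pos: [0.4425, 0.3283, 0.0289]
orientation: [3.134, -0.013, 2.804]
contact_force: [0.1, 0.5, -3.9]
gripper_width: 0.271
gripper_force: 59.8
```

Call:
servo_tool(
  rows=[
    [[0,0,0.05],0],
    [[0,0,0.05],0],
    [[0,0,0],0],
  ],
)

```text
time_s: 28.55
ee_pos: [0.4426, 0.3285, 0.0274]
orientation: [3.133, -0.013, 2.804]
contact_force: [-3.6, -0.2, 7.8]
gripper_width: 0.273
gripper_force: 61.6
```

Contact with the mat, so I release.

Call:
servo_tool(
  rows=[
    [[0,0,0],0],
    [[0,0,0],0],
    [[0,0,0],0],
    [[0,0,0],0],
    [[0,0,0],0],
  ],
  hand=1,
)

```text
time_s: 29.18
ee_pos: [0.4425, 0.3282, 0.0262]
orientation: [3.134, -0.013, 2.804]
contact_force: [-0.2, 1.5, 0.8]
gripper_width: 1.001
gripper_force: 0.0
```

Call:
servo_tool(
  rows=[
    [[0,0,-0.5],0],
    [[0,0,-1],0],
    [[0,0,-1],0],
    [[0,0,-1],0],
    [[0,0,-1],0],
    [[0,0,-1],0],
    [[0,0,-1],0],
    [[0,0,-1],0],
    [[0,0,-1],0],
    [[0,0,-1],0],
    [[0,0,-1],0],
    [[0,0,0],0],
  ],
)

```text
time_s: 30.68
ee_pos: [0.4461, 0.3259, 0.2916]
orientation: [3.13, -0.011, 2.804]
contact_force: [-0.1, 0.5, -0.6]
gripper_width: 0.999
gripper_force: 0.0
```

```bash
python3 -c "
from h import *
togo(.465,.018,.09)"
```

```text
q [ 0.62  0.2  -0.05  1.31  0.02  0.96] t 30.675 yaw 2.804 units [ -4.87 -11.46   7.88] zaxis [-0.006  0.014 -1.   ]
```

Call:
servo_tool(
  rows=[
    [[-0.4,-0.95,0],0],
    [[-0.4,-0.95,0],0],
    [[-0.4,-0.95,0],0],
    [[-0.4,-0.95,0],0],
    [[-0.4,-0.95,0],0],
    [[-0.4,-0.95,0],0],
    [[-0.4,-0.95,0],0],
    [[-0.4,-0.95,0],0],
    [[-0.4,-0.95,0],0],
    [[-0.4,-0.95,0],0],
    [[-0.4,-0.95,0],0],
    [[-0.4,-0.95,0],0],
    [[0,0,1],0],
    [[0,0,1],0],
    [[0,0,1],0],
    [[0,0,1],0],
    [[0,0,1],0],
    [[0,0,1],0],
    [[0,0,1],0],
    [[0,0,0],0],
  ],
  hand=0,
)

```text
time_s: 33.17
ee_pos: [0.4598, 0.0185, 0.108]
orientation: [3.136, -0.018, 2.804]
contact_force: [0.9, -0.4, -0.4]
gripper_width: -0.001
gripper_force: 0.0
```

```bash
python3 - <<'E'
from h import *
togo(.465,.018,.056)
a=robot.snapshot("side")[150:300,235:385]; cv2.imwrite("pics/s7.png",cv2.resize(a,None,fx=4,fy=4,interpolation=cv2.INTER_CUBIC))
E
```

```text
q [ 0.03  0.16 -0.55  0.88  0.01  0.37] t 33.175 yaw 2.804 units [-0.24  0.04  2.08] zaxis [-0.015  0.011 -1.   ]
```

View pics/s7.png

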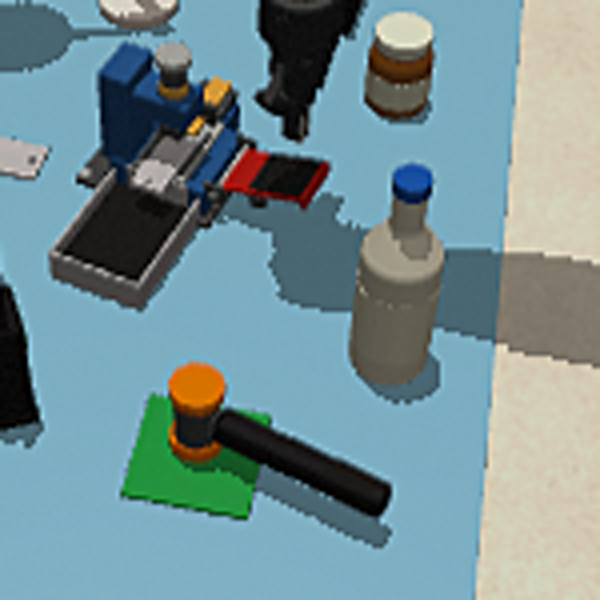

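The mallet stands upright on its mat at crop (197,410), and the shut finger tips at (297,138) are above the red pedal's pad at (288,176). I'll press after a 6 mm shift along x.

Call:
servo_tool(
  rows=[
    [[-0.27,0,1],0],
    [[0,0,0.8],0],
    [[0,0,0.4],0],
    [[0,0,0.4],0],
    [[0,0,0.35],0],
    [[0,0,0],0],
  ],
)

```text
time_s: 33.98
ee_pos: [0.4669, 0.0176, 0.0372]
orientation: [3.134, -0.015, 2.805]
contact_force: [-8.0, 1.0, 14.1]
gripper_width: -0.007
gripper_force: 7.6
```

Call:
servo_tool(
  rows=[
    [[0,0,0.2],0],
    [[0,0,0],0],
  ],
)

```text
time_s: 34.22
ee_pos: [0.4669, 0.0177, 0.033]
orientation: [3.134, -0.015, 2.805]
contact_force: [-9.5, 0.2, 17.2]
gripper_width: 0.002
gripper_force: 9.5
```

Call:
servo_tool(
  rows=[
    [[0,0,0.15],0],
    [[0,0,0],0],
  ],
)

```text
time_s: 34.48
ee_pos: [0.467, 0.0177, 0.0322]
orientation: [3.133, -0.014, 2.805]
contact_force: [-21.7, 0.2, 55.6]
gripper_width: -0.001
gripper_force: 28.8
```

The pedal is firmly on its stop, so I release it.

Call:
servo_tool(
  rows=[
    [[0,0,-0.4],0],
    [[0,0,-0.6],0],
    [[0,0,-1],0],
    [[0,0,-1],0],
    [[0,0,-1],0],
    [[0,0,-1],0],
    [[0,0,-1],0],
    [[0,0,-1],0],
    [[0,0,-1],0],
    [[0,0,0],0],
    [[0,0,0],0],
  ],
)

```text
time_s: 35.85
ee_pos: [0.4697, 0.015, 0.2272]
orientation: [3.134, -0.013, 2.804]
contact_force: [-0.2, 0.3, 0.1]
gripper_width: 0.005
gripper_force: 0.0
```

```bash
python3 - <<'E'
from h import *
a=robot.snapshot("side")[120:300,215:395]; cv2.imwrite("pics/s8.png",cv2.resize(a,(600,600),interpolation=cv2.INTER_CUBIC))
E
```

```text
(no output)
```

View pics/s8.png

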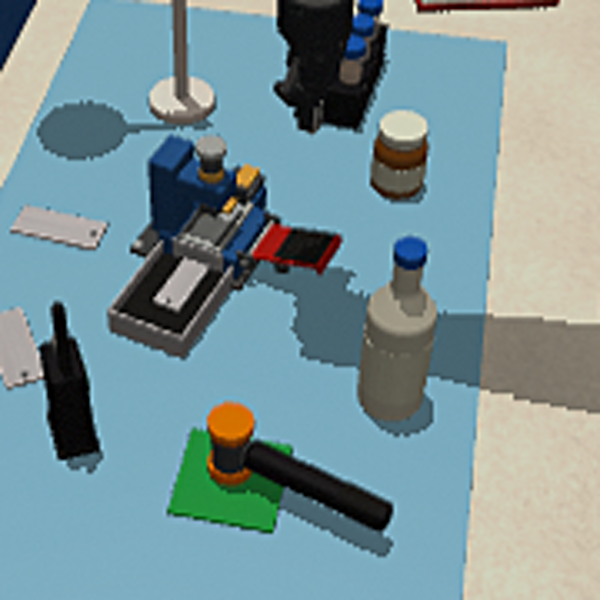

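The tag lies in the catch tray at crop (180,283). The punch and pedal are up, the mallet stands on its mat, and the other things are where they were. I'll hand the job in.

```bash
python3 -c "
from rig import robot
print(robot.finish_job())"
```

```text
the job is handed in; nothing more can be done
None
```

The job is handed in at about 36 s: the punch was driven to its stop and sprang back, the mallet stands upright on its green mat, and the tag is in the catch tray. The last pedal push peaked at about 56 N on the finger tips; I took the 40 N limit to cover only the arm and gripper body, and no verdict came back.

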